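# Hang an L-bracket level on an earthing hanger

### The arm

A 6-joint arm with a two-finger parallel gripper is mounted at the origin on a cart in front of the work surface, level with it; the furniture and walls round the work are solid. World frame = base frame: x ahead of the robot, y to its left, z up, the work surface at z = 0. Lengths are in mm, angles in degrees, forces in N, time in s.
With the tool pointing down it reaches from about 300 to 875 mm from the base axis. Payload 4.2 kg.
Tool frame: the origin (TCP) lies midway between the tips of the shut fingers; the grasp point (between the pads) lies 19 mm behind it; z points along the fingers, y is the direction in which the jaws open and shut (so a half turn about z gives the same grasp; the last joint's range is limited). The gripper opens to 85 mm and grips with 20 to 120 N. Pads are 22 mm wide; open, the fingers measure 114 mm over their backs; the gripper's body (76 mm by 85 mm) begins 54 mm behind the grasp point. The pads swing forward as they close: fully open they stand 13 mm farther back than shut.
Start: joints at [-67.323, 18.312, 89.639, -0, 72.044, -1.146], TCP at [232.259, -526.02, 231.338] pointing down, gripper open.
Joint ranges: [-177.97, 177.97], [-48.28, 115.42], [12.27, 149.76], [-77.06, 257.06], [2.81, 150.46], [-146.56, 146.56]. Speed limits (degrees/s): [147.25, 147.25, 180, 180, 180, 180].

### API

Orientations are given as a 3x3 rotation matrix whose columns are the frame's x, y, z axes.
In Python, from workcell import bot gives the robot as it stands. The module is installed in compiled form; this text tells all that it offers.
- The arm moves only by the shell command python3 -m handwheel 'ROWS' [FORCE]. ROWS is JSON, a list of rows, each a list of 7 numbers: the shift along the tool's x, y, z in units of 0.4 m (1.0 is 0.4 m), then the turn, a rotation vector about the tool's x, y, z in units of pi rad (1.0 is pi rad), then the gripper command: -1 is fully open, 1 is shut, values between are in proportion. In form: [[dx, dy, dz, ax, ay, az, claw], ...]. A call has 1 to 20 rows; each row is the pose to reach, as a shift and turn from the pose measured when the call began, along the tool's axes at that moment, turning the shorter way round; what a row does not reach only later rows make up. A row lasts 1/10 s, in which the tool goes at most 50 mm and 8.59 degrees, less where a joint would pass 70% of its speed; a pose out of reach is approached as far as the arm can. A call with a number of a shift or a turn outside -1 to 1 is refused whole. A call with a gripper value outside its range is refused whole. The fingers move at their own pace and stop on an object; FORCE is the grip in N (left out, the last holds). Time passes only in rows, so rows that repeat a pose let the fingers close. It gives the time, the measured TCP pose, the force and the opening at its end, in the units of the state.
- bot.state(): the state, without advancing time (a new reading comes with each control period).
- bot.grab_frame(name): name is "scene" or "top" or "wrist"; returns the picture (384x512x3 uint8, blue, green, red); there is no depth.
- bot.camera_model(name): a dict with "fovy" (degrees; the focal length in pixels is half the picture's height over the tangent of half this angle, whatever the lens; pixels are square), "cx", "cy" (the principal point, pixels), "R" (3x3) and "t" (3): a world point X has camera coordinates R X + t; the wrist camera has in their place "hand_eye" (4x4, takes a point from camera to tool coordinates, whose origin is the TCP and whose axes are the flange's). Camera axes: x right, y down, z forward; pixel columns grow to the right and rows downward; lengths in mm; the calibration is good to about 2 mm. A picture is of the moment at which its call begins: read the wrist's pose just before it. camera_model takes no time and is no camera call.
- bot.job_done(): hands the job in, once; it reports no verdict.
The state is a dict: "time": time; "joint_positions": joint angles; "joint_velocities": joint speeds; "effort": joint torques, N m; "position": TCP position; "eef_rot": TCP orientation; "contact_force": force on the tool from outside, world axes, zero at the start; "torque": the same for the moment, N m; "opening": finger opening in mm.
Only numpy, scipy, OpenCV 4.12 (cv2) and the standard library are available. Lean on these libraries where they do the work, as an engineer would, in place of code of your own. Each camera call takes 0.05 s, during which the arm holds its last target.

### The job

Take the L-shaped bracket out of its cradle and hang it on the hanger's pin by whichever of its five holes lets it hang level, with the long leg on top and horizontal. Push it along the pin by feel until it has driven the copper contact sleeve fully back against the stop nut, and seat it there with a steady push of about 12 N for a second (25 N or more would damage it). Then let go so that it hangs freely by the sleeve, and leave the loose things around it alone.

Things in the scene. Friction and masses are not known exactly. Their poses are not given: they have to be found in the camera images.
- bracket: Flat L-shaped bracket, bare uniform 8 mm aluminium, 0.2-0.45 kg, upright in the cradle, long leg level on top. Plate in its own y-z plane, x = normal (-4 to 4 mm), z up. Origin: middle of the long leg's top edge. Long leg y -90 to 90, z -50 to 0 mm; short leg y 46 to 90, from z -50 down to -180 mm. Front and back alike: either may face the robot. Pinch it across its thickness at the top edge.
- hole_row (a point): Middle one of the bracket's five equal through holes of 12 mm diameter, mid-thickness (bracket frame y 6, z -33 mm). The five lie in one row at z -33 mm, at y -34, -14, 6, 26 and 46 mm in the bracket's frame. The 20 mm of long leg above them, up to the top edge, stay free of cradle, pin and sleeve: room for fingertips.
- short_leg_end (a point): Middle of the lower end of the bracket's short leg (bracket frame y 68, z -180 mm), 20 mm above the table at the start and about 43 mm when the bracket hangs on the pin.
- cradle: Fixed dark steel stand: foot 70 x 170 x 10 mm, two slotted uprights at its y -70 and 36 mm (12 mm along y, 27 mm along x). Slot bottoms, on which the underside of the long leg rests, are 150 mm above the table; slot walls end at 166 mm; slots 11 mm wide. Origin on the table, 200 mm under the bracket's, axes alike at the start. Lift the bracket over 20 mm to clear it.
- hanger: Fixed dark steel hanger: foot (x 30 to 110, 90 mm wide, 12 mm thick), 22 mm square post (x 60 to 82), and a round level pin, 9 mm diameter, out of the post towards -x, axis at y 0, z 190 mm. Origin on the table under the pin; x runs along the pin from free tip to post. A copper contact sleeve (flange 20 mm across) sits on the pin in front of a round steel stop nut (17 to 22 mm across).
- pin_tip (a point): Free end of the hanger's pin, on its axis (hanger x -50 mm); the last 6 mm are a cone, 9 mm to 4.4 mm across. The sleeve's front face, when fully back, is about 58 mm from here, but the stop nut is screwed to another place each time, up to 8 mm nearer or farther; that is not reported and must be found by feel.
- post_top (a point): Middle of the top of the hanger's 22 mm square post (hanger x 71 mm), 198 mm above the table.
- sleeve (a joint): How far the copper contact sleeve has been pushed back along the pin towards the stop nut, in m: 0 as it starts (6 mm proud), 0.006 fully back against the stop nut. It slides with about 4 N of friction and stays where it is left; at the stop nut the resistance rises at once.
- hex_bolt: Hexagon bolt lying on its side, 27 x 70 x 24 mm, loose bystander; origin under its centre.
- ring_part: Flat cut steel ring, 70 mm across, 6 mm thick, loose bystander; origin under its centre.
- centre_punch: Steel centre punch lying down, 12 x 118 x 12 mm, loose bystander; origin under its centre.

How it is judged:
By the outcome, as a careful person would: the job done as asked, in the order asked, and still so for the second after the job is handed in, with the robot touching nothing.
It also fails if it takes over 64 s, if anything falls off the work surface, if the arm or the gripper's body presses on something with over 40 N, if the wrist force passes 120 N, or if a joint passes its speed limit or range.

## Working session

There is one attempt and no reset: what is moved stays moved. The work goes in short steps, Python scripts to look and compute and a shell command to move; the robot and the scene stay as the last step left them, time stands still between calls to the robot, and variables do not carry over. Pictures are saved under pics/ and viewed, and the job is handed in when it is done.

```bash
mkdir -p pics; python3 - <<'E'
from workcell import bot
import cv2,numpy as np
s=bot.state()
for k,v in s.items(): print(k,np.round(v,3).tolist())
for n in ["scene","top","wrist"]:
    im=bot.grab_frame(n); cv2.imwrite(f"pics/{n}0.png",im)
    print(n,{k:(np.round(v,4).tolist()) for k,v in bot.camera_model(n).items()})
E
```

```text
time 0.0
joint_positions [-67.321, 18.353, 89.707, 0.001, 72.046, -1.147]
joint_velocities [0.074, 0.076, 0.053, -0.014, 0.018, -0.003]
effort [0.003, -41.552, -23.416, 0.0, 0.008, 0.0]
position [232.079, -525.549, 230.465]
eef_rot [[0.915, 0.404, -0.001], [0.404, -0.915, 0.002], [0.0, -0.002, -1.0]]
contact_force [0.501, 0.29, -0.73]
torque [0.005, 0.017, 0.03]
opening 85.281
scene {'fovy': 45.1927, 'cx': 257.8863, 'cy': 193.5403, 'R': [[-0.4646, -0.8855, -0.0006], [-0.5541, 0.2912, -0.7799], [0.6908, -0.362, -0.6259]], 't': [276.3499, 407.7519, 792.4561]}
top {'fovy': 49.618, 'cx': 256.8874, 'cy': 193.5269, 'R': [[0.0305, -0.9995, 0.0048], [-0.9754, -0.0308, -0.2182], [0.2183, 0.002, -0.9759]], 't': [3.4585, 580.0137, 1024.9913]}
wrist {'fovy': 68.8552, 'cx': 257.9481, 'cy': 191.2, 'hand_eye': [[0.0004, -0.9512, -0.3085, 79.1369], [1.0, 0.0004, -0.0, -0.6992], [0.0002, -0.3085, 0.9512, -141.7756], [0.0, 0.0, 0.0, 1.0]]}
```

View pics/scene0.png

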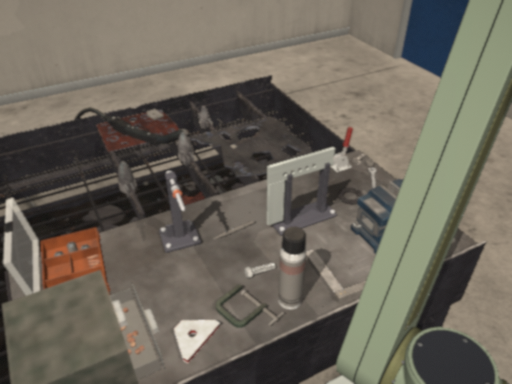

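View pics/top0.png

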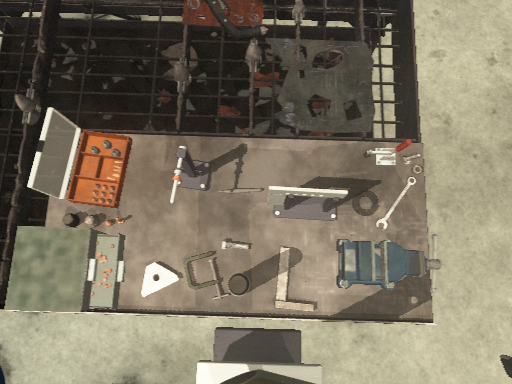

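View pics/wrist0.png

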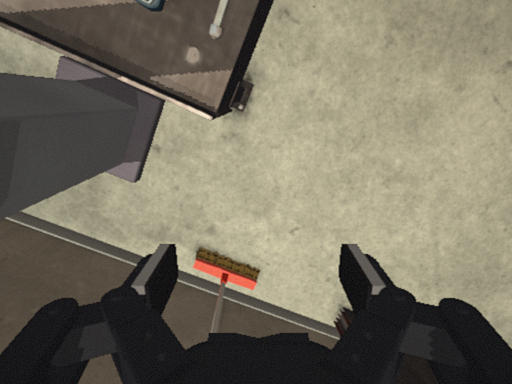

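The scene view shows the bracket in its cradle around (300,180), with the short leg on the left (+y). The hanger is near (178,215). The top view has the bracket's top edge at (270–347,190) and the pin running from about (172,200) to the post near (183,150). I'll enlarge both.

```bash
python3 - <<'E'
import cv2,numpy as np
a=cv2.imread("pics/top0.png"); 
cv2.imwrite("pics/topc.png",cv2.resize(a[130:230,150:390],None,fx=3.3,fy=3.3,interpolation=cv2.INTER_CUBIC))
a=cv2.imread("pics/scene0.png"); 
cv2.imwrite("pics/scenec.png",cv2.resize(a[135:260,140:350],None,fx=3.8,fy=3.8,interpolation=cv2.INTER_CUBIC))
E
```

```text
(no output)
```

View pics/topc.png

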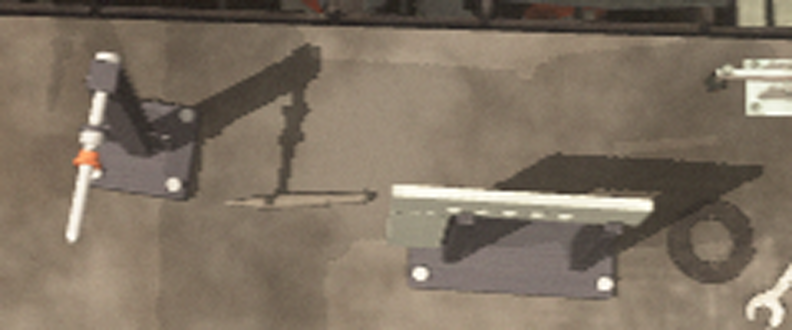

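View pics/scenec.png

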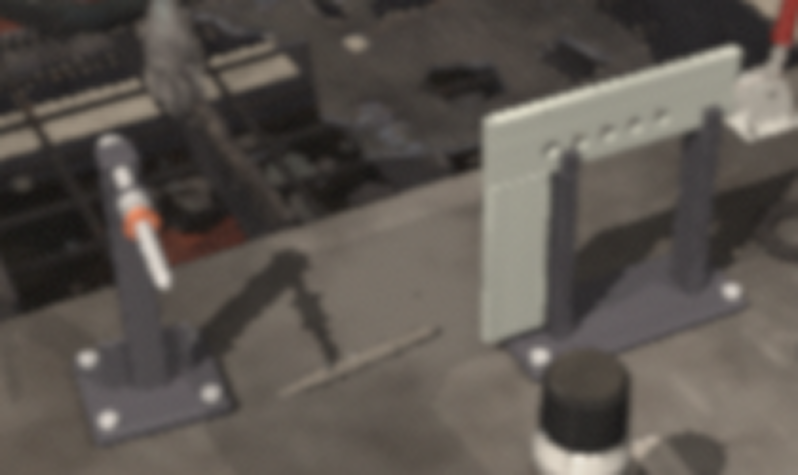

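```bash
cat > h.py <<'E'
import numpy as np
from workcell import bot
def cam(name,pose=None):
    m=bot.camera_model(name); f=192/np.tan(np.radians(m["fovy"])/2)
    if name!="wrist": R=np.array(m["R"]);t=np.array(m["t"])
    else:
        H=np.array(m["hand_eye"]); T=np.eye(4);T[:3,:3]=pose[1];T[:3,3]=pose[0]
        W=np.linalg.inv(T@H); R=W[:3,:3];t=W[:3,3]
    return f,m["cx"],m["cy"],R,t
def ray(c,u,v):
    f,cx,cy,R,t=c
    return -R.T@t, R.T@np.array([(u-cx)/f,(v-cy)/f,1])
def onz(c,u,v,z):
    o,d=ray(c,u,v); return o+d*(z-o[2])/d[2]
def proj(c,X):
    f,cx,cy,R,t=c; p=R@np.array(X)+t; return p[0]/p[2]*f+cx,p[1]/p[2]*f+cy
E
python3 - <<'E'
from h import *
np.set_printoptions(precision=1,suppress=True)
c=cam("top")
for n,u,v,z in [("bl",393,190,200),("br",653,203,200),("tip",71,238,190),("pinbase",100,100,190),("post",104,57,198)]:
    print(n,onz(c,150+u/3.3,130+v/3.3,z))
c=cam("scene")
for n,u,v,z in [("bl",485,118,200),("br",740,48,200),("tip",166,283,190),("post",116,143,198)]:
    print(n,onz(c,140+u/3.8,135+v/3.8,z))
E
```

```text
bl [564.1  -6.4 200. ]
br [ 560.5 -187.1  200. ]
tip [525.  216.7 190. ]
pinbase [625.8 203.6 190. ]
post [655.3 201.4 198. ]
bl [563.7  -9.  200. ]
br [ 555.6 -190.2  200. ]
tip [520.6 212.5 190. ]
post [645.8 196.3 198. ]
```

```bash
cat >> h.py <<'E'
from scipy.spatial.transform import Rotation as Ro
def Rdown(yaw):  # world yaw (deg) of tool x, tool z down
    a=np.radians(yaw); x=np.array([np.cos(a),np.sin(a),0]); z=np.array([0,0,-1.]); return np.c_[x,np.cross(z,x),z]
def rows(p,yaw):
    s=bot.state(); R=np.array(s["eef_rot"]); d=R.T@(np.array(p)-s["position"])/400
    r=Ro.from_matrix(R.T@Rdown(yaw)).as_rotvec()/np.pi
    print("row",np.round(d,4).tolist(),np.round(r,4).tolist())
def st():
    s=bot.state(); R=np.array(s["eef_rot"])
    print("t",round(s["time"],2),"p",np.round(s["position"],1).tolist(),"yaw",round(np.degrees(np.arctan2(R[1,0],R[0,0])),2),"z",np.round(R[:,2],4).tolist(),"F",np.round(s["contact_force"],2).tolist(),"T",np.round(s["torque"],2).tolist(),"op",round(s["opening"],1))
def snap(name,fn):
    import cv2
    s=bot.state(); im=bot.grab_frame(name); cv2.imwrite("pics/%s.png"%fn,im)
    np.savez("pics/%s.npz"%fn,p=s["position"],R=s["eef_rot"]); return im
E
python3 - <<'E'
from h import *
rows([561,-71,300],88)
E
```

```text
row [1.2113, -0.7079, -0.1724] [-0.0004, -0.0003, -0.3565]
```

```bash
python3 -m handwheel '[[0.08,-0.05,-0.08,0,0,-0.02,-1],[0.18,-0.1,-0.17,0,0,-0.06,-1],[0.28,-0.16,-0.172,0,0,-0.1,-1],[0.38,-0.22,-0.172,0,0,-0.14,-1],[0.48,-0.28,-0.172,0,0,-0.18,-1],[0.58,-0.34,-0.172,0,0,-0.22,-1],[0.68,-0.4,-0.172,0,0,-0.26,-1],[0.78,-0.46,-0.172,0,0,-0.3,-1],[0.88,-0.51,-0.172,0,0,-0.33,-1],[0.98,-0.57,-0.172,0,0,-0.356,-1]]'; python3 -c "
from h import *
st(); rows([561,-71,300],88)"
```

```text
time: 1.15
position: [499.5, -157.3, 299.6]
eef_rot: [[0.033, 0.999, -0.001], [0.999, -0.033, 0.001], [0.001, -0.001, -1.0]]
contact_force: [1.3, 0.4, -0.7]
opening: 85.4
t 1.15 p [499.5, -157.3, 299.6] yaw 88.1 z [-0.0006, 0.0009, -1.0] F [1.33, 0.41, -0.66] T [-0.03, -0.02, -0.0] op 85.4
row [0.2208, 0.1465, -0.0008] [-0.0002, -0.0003, 0.0006]
```

```bash
python3 -m handwheel '[[0.11,0.073,0,0,0,0,-1],[0.22,0.146,0,0,0,0,-1],[0.22,0.146,0,0,0,0,-1]]'; python3 -c "
from h import *
st(); snap('wrist','w1')"
```

```text
time: 1.45
position: [563.0, -67.0, 298.7]
eef_rot: [[0.028, 1.0, -0.001], [1.0, -0.028, 0.003], [0.003, -0.001, -1.0]]
contact_force: [-1.2, -0.5, -0.8]
opening: 85.4
t 1.45 p [563.0, -67.0, 298.7] yaw 88.41 z [-0.0007, 0.003, -1.0] F [-1.17, -0.55, -0.77] T [-0.07, 0.0, -0.0] op 85.4
```

View pics/w1.png

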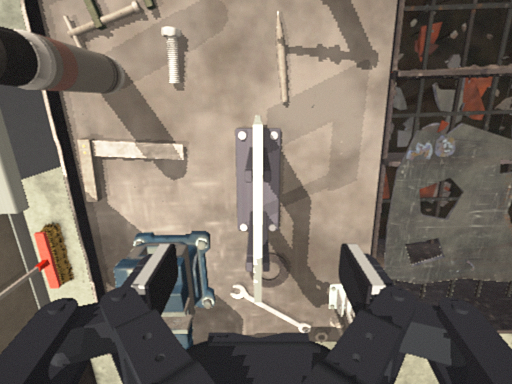

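The wrist view looks down on the bracket. Its bright top edge runs from about (258,122) to (257,300), midway between the jaws. I'll zoom in to get the line exactly.

```bash
python3 - <<'E'
import cv2
a=cv2.imread("pics/w1.png"); 
cv2.imwrite("pics/w1c.png",cv2.resize(a[105:315,205:305],None,fx=2.8,fy=2.8,interpolation=cv2.INTER_CUBIC))
for r in (140,170,200,230,260): print(r,a[r,246:272].sum(1).tolist())
E
```

```text
140 [443, 462, 462, 460, 452, 436, 571, 765, 765, 764, 764, 764, 764, 764, 765, 765, 750, 296, 196, 231, 234, 248, 246, 232, 240, 226]
170 [323, 315, 325, 324, 315, 244, 403, 765, 765, 764, 764, 764, 764, 764, 765, 765, 749, 266, 136, 176, 187, 192, 188, 183, 197, 257]
200 [438, 443, 448, 441, 436, 418, 475, 759, 765, 764, 764, 764, 763, 763, 765, 765, 692, 435, 416, 431, 444, 446, 438, 444, 440, 439]
230 [451, 275, 284, 284, 289, 260, 299, 697, 765, 765, 764, 763, 763, 764, 765, 762, 522, 272, 262, 273, 264, 241, 237, 308, 469, 551]
260 [342, 275, 270, 271, 274, 249, 255, 687, 765, 765, 753, 642, 626, 632, 639, 553, 336, 162, 166, 167, 176, 165, 172, 239, 317, 323]
```

View pics/w1c.png

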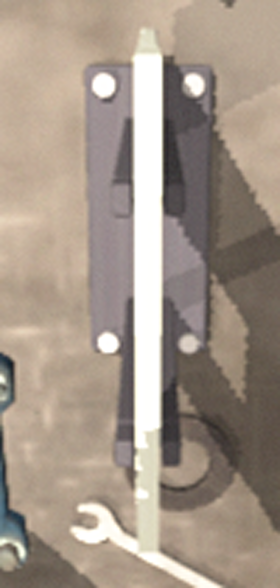

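```bash
python3 - <<'E'
from h import *
np.set_printoptions(precision=1,suppress=True)
d=np.load("pics/w1.npz"); c=cam("wrist",(d["p"],d["R"]))
P=[onz(c,u,v,200) for u,v in [(257.5,123.6),(257.5,140),(257.6,170),(257.4,200),(257.3,230),(257.2,260),(256.5,300.7)]]
for p in P: print(p)
for Z in (200,): print(np.linalg.norm(P[0]-P[-1]))
dd=P[0]-P[-1]; print("yaw of y_b",np.degrees(np.arctan2(dd[1],dd[0])))
print(onz(c,252.6,170,200)-onz(c,262.9,170,200))
E
```

```text
[564.   -5.5 200. ]
[563.6 -19.1 200. ]
[563.  -45.3 200. ]
[562.  -73.3 200. ]
[ 561.1 -103.4  200. ]
[ 560.1 -135.7  200. ]
[ 558.  -183.5  200. ]
178.15129613361242
yaw of y_b 88.06622871410394
[-9.1  0.2  0. ]
```

```bash
python3 -m handwheel '[[0.11,0.005,0,0,0,0,-1],[0.23,0.01,0,0,0,0,-1],[0.35,0.015,0,0,0,0,-1],[0.47,0.02,0,0,0,0,-1],[0.58,0.02,0,0,0,0,-1],[0.67,0.02,0,0,0,0,-1],[0.67,0.02,0,0,0,0,-1],[0.67,0.02,0,0,0,0,-1]]'; python3 -c "
from h import *
st(); snap('wrist','w2')"
```

```text
time: 2.3
position: [577.7, 198.6, 298.9]
eef_rot: [[0.028, 1.0, -0.002], [1.0, -0.028, 0.001], [0.001, -0.002, -1.0]]
contact_force: [-0.3, -1.0, -0.3]
opening: 85.5
t 2.3 p [577.7, 198.6, 298.9] yaw 88.38 z [-0.0022, 0.0007, -1.0] F [-0.31, -0.97, -0.34] T [0.02, -0.02, -0.01] op 85.5
```

View pics/w2.png

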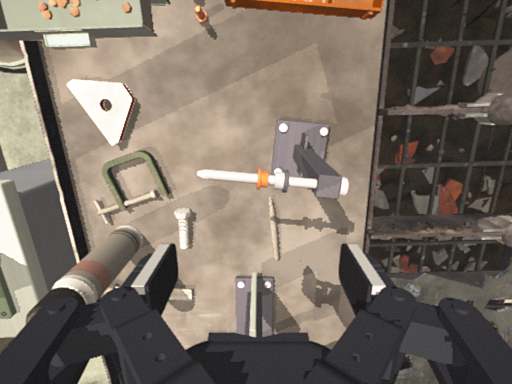

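The wrist view shows the pin from its tip at about (199,175) to the post at (335,186). The copper sleeve is at (264,180) and the stop nut at (281,180). Zooming in.

```bash
python3 - <<'E'
import cv2
a=cv2.imread("pics/w2.png"); 
cv2.imwrite("pics/w2c.png",cv2.resize(a[155:210,190:360],None,fx=4.6,fy=4.6,interpolation=cv2.INTER_CUBIC))
for c in (206,215,225,235,245,255,290,300,308): print(c,165,a[165:195,c].sum(1).tolist())
E
```

```text
206 165 [466, 467, 458, 452, 598, 746, 754, 759, 762, 761, 752, 721, 690, 630, 472, 500, 514, 518, 515, 533, 544, 521, 474, 482, 492, 494, 499, 489, 486, 480]
215 165 [454, 460, 471, 474, 486, 635, 749, 755, 761, 764, 761, 750, 723, 651, 485, 424, 463, 474, 473, 479, 471, 430, 430, 422, 425, 420, 432, 430, 432, 436]
225 165 [498, 500, 502, 508, 493, 520, 667, 746, 754, 761, 764, 761, 746, 718, 634, 463, 417, 463, 470, 471, 462, 468, 468, 455, 432, 400, 409, 403, 406, 419]
235 165 [473, 475, 472, 474, 474, 477, 517, 679, 751, 755, 761, 764, 760, 744, 712, 621, 459, 456, 465, 460, 469, 480, 489, 486, 493, 495, 503, 503, 507, 504]
245 165 [467, 475, 460, 473, 475, 471, 464, 538, 704, 751, 755, 760, 762, 758, 741, 706, 605, 480, 464, 466, 472, 477, 479, 491, 501, 506, 511, 517, 519, 510]
255 165 [444, 441, 442, 446, 444, 438, 437, 438, 575, 731, 755, 758, 761, 765, 761, 743, 703, 577, 434, 476, 485, 487, 500, 495, 494, 502, 496, 486, 486, 477]
290 165 [454, 449, 449, 445, 450, 443, 444, 447, 440, 444, 433, 514, 696, 760, 763, 765, 765, 765, 754, 706, 559, 489, 502, 503, 495, 493, 485, 493, 504, 500]
300 165 [280, 273, 268, 265, 261, 239, 290, 322, 351, 400, 402, 390, 529, 730, 753, 754, 758, 759, 756, 739, 700, 580, 431, 483, 492, 481, 481, 481, 468, 482]
308 165 [233, 222, 235, 233, 239, 236, 234, 230, 241, 231, 230, 243, 262, 515, 752, 756, 756, 758, 758, 752, 735, 681, 513, 307, 377, 507, 516, 518, 524, 526]
```

View pics/w2c.png

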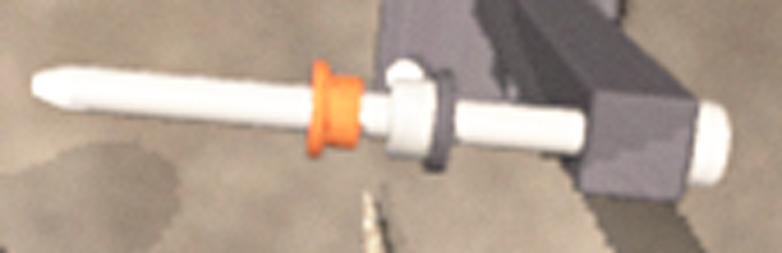

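```bash
python3 - <<'E'
from h import *
np.set_printoptions(precision=1,suppress=True)
d=np.load("pics/w2.npz"); c=cam("wrist",(d["p"],d["R"]))
pts=[(197,172.6),(215,174.05),(235,175.9),(255,177.6),(257.6,178),(268,179),(290,180.9),(300,181.6),(308,182.5)]
P=np.array([onz(c,u,v,190) for u,v in pts])
print(P)
k=np.polyfit(P[:,0],P[:,1],1); print(k,np.degrees(np.arctan(k[0])))
ct=cam("top"); cs=cam("scene")
for X in (P[0],P[5]): print(proj(ct,X),proj(cs,X))
# bracket end seen
dt=np.load("pics/w1.npz")
for X in ([564,-5.5,200],[558,-183.5,200]): print(proj(ct,X),proj(cs,X))
ct=cam("top")
for u,v in [(71,238),(86,158),(94,120),(98,103)]: print(onz(ct,150+u/3.3,130+v/3.3,190))
E
```

```text
[[521.5 216.7 190. ]
 [538.  214.8 190. ]
 [556.4 212.6 190. ]
 [574.8 210.4 190. ]
 [577.2 210.  190. ]
 [586.8 208.8 190. ]
 [607.2 206.4 190. ]
 [616.5 205.4 190. ]
 [624.  204.4 190. ]]
[ -0.1 279.4] -6.8528980835007465
(np.float64(171.40320757302942), np.float64(203.62360843327852)) (np.float64(181.63846294572437), np.float64(209.81830683138492))
(np.float64(176.9005128708593), np.float64(176.25266870236766)) (np.float64(174.5521865656715), np.float64(191.348423695642))
(np.float64(268.6933766506117), np.float64(187.6010529663521)) (np.float64(266.20325672152643), np.float64(166.39082861230906))
(np.float64(346.32042074035013), np.float64(192.53690868480638)) (np.float64(331.8801995574049), np.float64(147.85734062842))
[525.  216.7 190. ]
[582.8 210.4 190. ]
[610.9 206.8 190. ]
[623.5 204.8 190. ]
```

```bash
python3 - <<'E'
from h import *
rows([562.3,-68.5,230],88.07)
E
```

```text
row [-0.667, -0.0188, 0.1722] [-0.0006, -0.0003, 0.0013]
```

```bash
python3 -m handwheel '[[-0.11,-0.005,0,0,0,0,-1],[-0.23,-0.01,0,0,0,0,-1],[-0.35,-0.015,0,0,0,0,-1],[-0.47,-0.019,0,0,0,0.001,-1],[-0.57,-0.019,0.02,0,0,0.001,-1],[-0.64,-0.019,0.08,0,0,0.001,-1],[-0.667,-0.019,0.14,0,0,0.001,-1],[-0.667,-0.019,0.172,0,0,0.001,-1],[-0.667,-0.019,0.172,0,0,0.001,-1]]' 80; python3 -c "
from h import *
st(); snap('wrist','w3'); rows([562.3,-68.5,182],88.07)"
```

```text
time: 3.25
position: [560.6, -69.4, 228.5]
eef_rot: [[0.035, 0.999, -0.006], [0.999, -0.035, 0.002], [0.001, -0.006, -1.0]]
contact_force: [0.2, 0.6, 0.1]
opening: 85.3
t 3.25 p [560.6, -69.4, 228.5] yaw 87.99 z [-0.006, 0.0016, -1.0] F [0.19, 0.63, 0.13] T [0.07, -0.02, -0.01] op 85.3
row [0.0008, 0.002, 0.1199] [-0.001, -0.0004, -0.0]
```

View pics/w3.png

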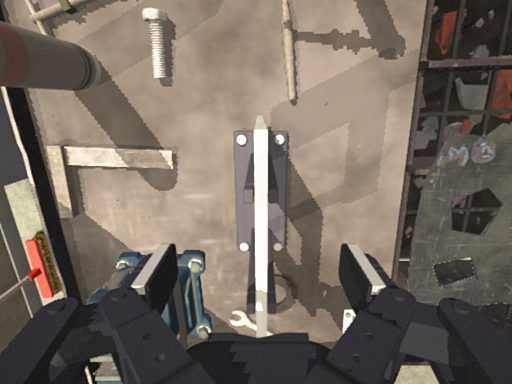

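The bracket's top edge runs down the middle of the open jaws at column 261, rows 128–335. I'll check the number before descending.

```bash
python3 - <<'E'
from h import *
import cv2
np.set_printoptions(precision=1,suppress=True)
d=np.load("pics/w3.npz"); c=cam("wrist",(d["p"],d["R"])); a=cv2.imread("pics/w3.png").sum(2)
for r in (125,127,129,131,133): print(r,a[r,258:266].tolist())
for r in (140,200,250,300):
    w=np.where(a[r,245:278]>650)[0]; u=245+(w[0]+w[-1])/2; print(r,u,w[0],w[-1],onz(c,u,r,200))
for r in (128,129,130,131): print(onz(c,260.5,r,200))
E
```

```text
125 [603, 608, 607, 610, 604, 605, 613, 603]
127 [605, 604, 613, 607, 604, 614, 612, 615]
129 [700, 698, 704, 698, 699, 701, 695, 703]
131 [764, 764, 764, 764, 763, 764, 764, 765]
133 [762, 762, 762, 762, 762, 761, 761, 763]
140 256.0 0 22 [561.  -12.3 200. ]
200 260.5 10 21 [562.5 -50.8 200. ]
250 255.5 0 21 [557.9 -87.1 200. ]Traceback (most recent call last):
  File "<stdin>", line 7, in <module>
IndexError: index 0 is out of bounds for axis 0 with size 0
```

```bash
python3 -m handwheel '[[0.001,0.003,0.06,-0.001,0,0,-1],[0.001,0.003,0.1,-0.001,0,0,-1],[0.001,0.003,0.12,-0.001,0,0,-1],[0.001,0.003,0.12,-0.001,0,0,-1],[0.001,0.003,0.12,-0.001,0,0,0],[0.001,0.003,0.12,-0.001,0,0,0.5],[0.001,0.003,0.12,-0.001,0,0,1],[0.001,0.003,0.12,-0.001,0,0,1],[0.001,0.003,0.12,-0.001,0,0,1],[0.001,0.003,0.12,-0.001,0,0,1],[0.001,0.003,0.12,-0.001,0,0,1],[0.001,0.003,0.12,-0.001,0,0,1]]' 80; python3 -c "
from h import *
st(); snap('wrist','w4')"
```

```text
time: 4.5
position: [562.8, -68.4, 182.4]
eef_rot: [[0.034, 0.999, 0.0], [0.999, -0.034, 0.001], [0.001, 0.0, -1.0]]
contact_force: [-1.7, 0.2, 4.9]
opening: 6.1
t 4.5 p [562.8, -68.4, 182.4] yaw 88.07 z [0.0004, 0.001, -1.0] F [-1.71, 0.18, 4.94] T [0.07, 0.28, -0.02] op 6.1
```

View pics/w4.png

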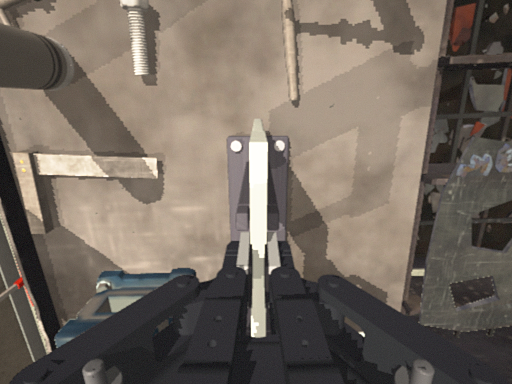

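The bracket is between the fingers, gripped near (258,260), with an opening of 6.1 mm. Before the transit I'll check where the bottle stands.

```bash
python3 - <<'E'
from h import *
np.set_printoptions(precision=1,suppress=True)
ct=cam("top"); cs=cam("scene")
for z in (120,150,180,200): print(z,onz(ct,238,284,z),onz(cs,293,240,z))
print(onz(cs,290,303,0), onz(ct,236,245,0), onz(ct,190,258,0))
E
```

```text
120 [346.3  59.3 120. ] [397.7  18.6 120. ]
150 [346.1  58.1 150. ] [372.2  35.7 150. ]
180 [346.   56.9 180. ] [346.7  52.7 180. ]
200 [345.9  56.1 200. ] [329.6  64.1 200. ]
[335.9  56.9   0. ] [449.6  73.7   0. ] [411.  195.6   0. ]
```

```bash
python3 -m handwheel '[[0,0,-0.02,0,0,0,1],[0,0,-0.05,0,0,0,1],[0,0,-0.08,0,0,0,1],[0,0,-0.1,0,0,0,1],[0,0,-0.1,0,0,0,1],[0,0,-0.1,0,0,0,1]]' 100; python3 -c "
from h import *
st(); snap('wrist','w5');snap('scene','s5'); rows([492,220.3,212],83.1)"
```

```text
time: 5.15
position: [562.7, -68.5, 222.5]
eef_rot: [[0.034, 0.999, 0.001], [0.999, -0.034, 0.001], [0.001, 0.001, -1.0]]
contact_force: [-0.9, 0.4, -2.1]
opening: 5.3
t 5.15 p [562.7, -68.5, 222.5] yaw 88.07 z [0.0006, 0.001, -1.0] F [-0.86, 0.42, -2.15] T [-0.01, -0.05, -0.0] op 5.3
row [0.7155, -0.2001, 0.0257] [-0.0003, -0.0004, 0.0276]
```

View pics/s5.png

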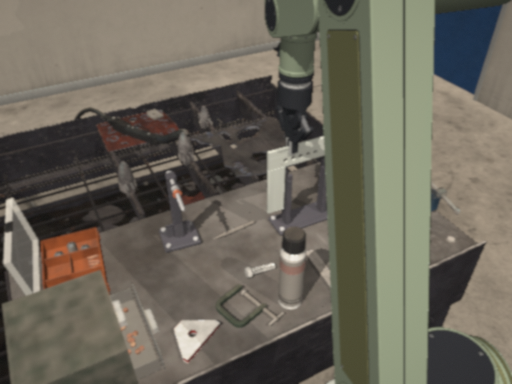

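View pics/w5.png

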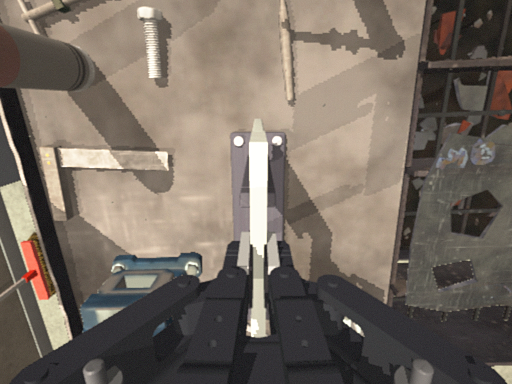

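The bracket lifted with the hand and sits in the same place in the wrist image, with its end at row ~140. The cradle foot has receded. The weight reading is about 2 N.

```bash
python3 - <<'E'
from h import *
import cv2
np.set_printoptions(precision=2,suppress=True)
for n in ("w4","w5"):
    d=np.load(f"pics/{n}.npz"); c=cam("wrist",(d["p"],d["R"])); a=cv2.imread(f"pics/{n}.png").astype(int).sum(2)
    print(n,[int(x) for x in a[130:150,258]])
    g=[]
    for r in (150,170,190,210): print(r,a[r,244:275].tolist())
    for r in (138,140,142):
        X=onz(c,258,r,d["p"][2]+18); print(r,d["R"].T@(X-d["p"]))
a=cv2.imread("pics/w5.png")
cv2.imwrite("pics/w5c.png",cv2.resize(a[110:350,200:320],None,fx=2.4,fy=2.4,interpolation=cv2.INTER_CUBIC))
E
```

```text
w4 [609, 606, 593, 586, 587, 589, 588, 590, 603, 589, 588, 622, 739, 765, 762, 761, 761, 761, 760, 761]
150 [424, 416, 416, 399, 434, 750, 765, 762, 760, 760, 760, 760, 760, 762, 760, 760, 760, 759, 758, 760, 759, 761, 765, 721, 266, 193, 203, 209, 213, 222, 211]
170 [371, 284, 256, 220, 277, 669, 765, 764, 761, 760, 760, 760, 760, 760, 760, 760, 760, 760, 758, 758, 760, 763, 762, 584, 193, 118, 161, 225, 275, 278, 268]
190 [252, 259, 256, 249, 248, 470, 731, 754, 747, 742, 742, 742, 744, 744, 745, 744, 741, 742, 739, 740, 742, 753, 698, 378, 156, 143, 146, 154, 142, 153, 179]
210 [256, 259, 253, 206, 144, 327, 705, 755, 743, 741, 742, 743, 741, 744, 743, 741, 741, 740, 738, 740, 742, 755, 657, 260, 123, 144, 148, 167, 163, 156, 160]
138 [ 64.1   -0.27 -17.93]
140 [ 63.24  -0.27 -17.93]
142 [ 62.36  -0.27 -17.93]
w5 [635, 640, 613, 609, 618, 613, 612, 624, 623, 618, 612, 645, 749, 765, 764, 763, 763, 763, 763, 763]
150 [437, 448, 436, 422, 463, 756, 765, 764, 763, 763, 762, 763, 763, 763, 763, 763, 763, 763, 762, 762, 762, 763, 765, 736, 390, 356, 386, 369, 287, 228, 219]
170 [375, 292, 269, 243, 299, 690, 765, 765, 763, 763, 762, 763, 763, 763, 763, 763, 763, 762, 762, 762, 762, 765, 765, 608, 185, 140, 159, 251, 280, 272, 272]
190 [261, 260, 263, 252, 255, 455, 745, 759, 752, 749, 749, 749, 750, 751, 750, 751, 749, 748, 748, 749, 750, 758, 711, 402, 156, 155, 157, 168, 161, 173, 181]
210 [416, 422, 434, 424, 412, 494, 732, 756, 752, 750, 748, 749, 751, 751, 749, 749, 748, 749, 747, 748, 750, 756, 704, 476, 407, 421, 413, 424, 430, 423, 423]
138 [ 64.1   -0.27 -17.93]
140 [ 63.24  -0.27 -17.93]
142 [ 62.36  -0.27 -17.93]
```

View pics/w5c.png

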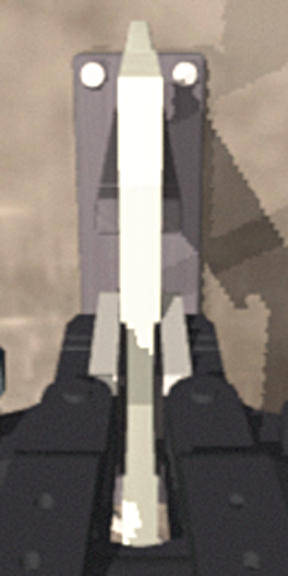

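```bash
python3 -m handwheel '[[0.05,-0.05,0,0,0,0.005,1],[0.13,-0.12,0,0,0,0.015,1],[0.22,-0.19,0,0,0,0.0273,1],[0.31,-0.19,0,0,0,0.0273,1],[0.4,-0.19,0,0,0,0.0273,1],[0.49,-0.19,0,0,0,0.0273,1],[0.58,-0.19,0.01,0,0,0.0273,1],[0.66,-0.19,0.03,0,0,0.0273,1],[0.7,-0.188,0.043,0,0,0.0273,1],[0.718,-0.188,0.043,0,0,0.0273,1],[0.718,-0.188,0.043,0,0,0.0273,1],[0.718,-0.188,0.043,0,0,0.0273,1]]' 100; python3 -c "
from h import *
st(); snap('wrist','w6');snap('scene','s6');snap('top','t6'); rows([497.4,221.1,205.4],83.15)
import cv2
a=cv2.imread('pics/s6.png'); b=cv2.imread('pics/t6.png')
cv2.imwrite('pics/s6c.png',cv2.resize(a[130:260,120:280],None,fx=4.5,fy=4.5,interpolation=cv2.INTER_CUBIC))
"
```

```text
time: 6.45
position: [497.0, 220.1, 205.2]
eef_rot: [[0.12, 0.993, -0.001], [0.993, -0.12, 0.0], [0.0, -0.001, -1.0]]
contact_force: [-0.1, -0.2, -2.0]
opening: 5.7
t 6.45 p [497.0, 220.1, 205.2] yaw 83.11 z [-0.0008, 0.0004, -1.0] F [-0.07, -0.24, -1.97] T [-0.04, -0.07, -0.02] op 5.7
row [0.0026, 0.0006, 0.0] [-0.0001, -0.0003, -0.0004]
```

View pics/w6.png

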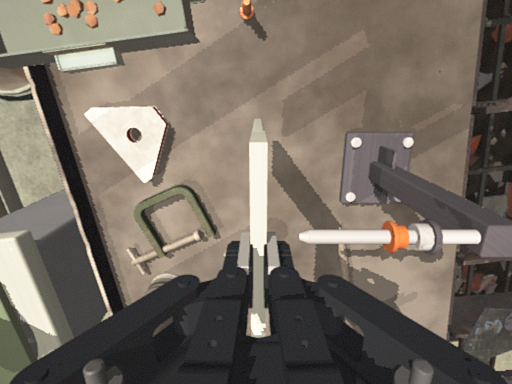

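View pics/s6c.png

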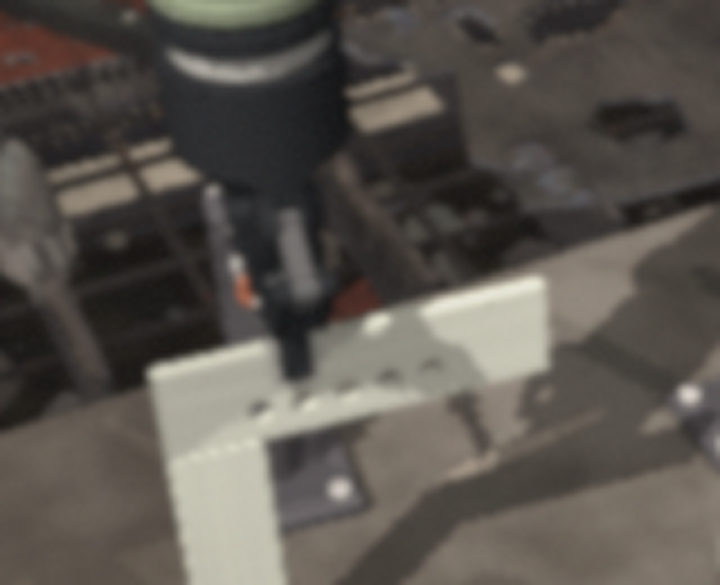

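In the wrist view the pin tip is at (301,237) and the pin runs level to the right at row ~237. It is parallel to the jaw axis. The sleeve is at (397,237) and the bracket strip at column 258. I'll turn that into tool-frame offsets.

```bash
python3 - <<'E'
from h import *
import cv2
np.set_printoptions(precision=2,suppress=True)
d=np.load("pics/w6.npz"); c=cam("wrist",(d["p"],d["R"])); a=cv2.imread("pics/w6.png").astype(int).sum(2)
for u in (320,335,350,365,378,450):
    col=a[215:260,u]; w=np.where(col>640)[0]; print(u,215+w[0],215+w[-1],[int(x) for x in a[224:250,u]])
    v=215+(w[0]+w[-1])/2; X=onz(c,u,v,190); print(v,X,d["R"].T@(X-d["p"]))
for u,v in [(299,237),(386,237)]:
    X=onz(c,u,v,190); print("tip/flange",X,d["R"].T@(X-d["p"]))
print([int(x) for x in a[237,290:310]],[int(x) for x in a[230,375:420]])
print([int(x) for x in a[130:150,258]])
X=onz(c,258,141.5,d["p"][2]+17.6);print(d["R"].T@(X-d["p"]))
E
```

```text
320 231 241 [262, 252, 260, 247, 246, 360, 566, 656, 688, 703, 713, 723, 730, 736, 725, 709, 698, 664, 597, 474, 268, 245, 261, 264, 272, 255]
236.0 [534.86 215.13 190.  ] [-0.39 38.22 15.16]
335 231 241 [272, 271, 268, 266, 264, 368, 566, 655, 687, 701, 712, 721, 729, 735, 727, 712, 700, 661, 603, 477, 277, 258, 271, 268, 267, 269]
236.0 [544.11 214.02 190.  ] [-0.38 47.54 15.16]
350 231 241 [418, 419, 428, 424, 414, 430, 558, 654, 687, 699, 712, 721, 727, 732, 724, 713, 696, 657, 599, 496, 397, 450, 435, 407, 415, 386]
236.0 [553.36 212.91 190.  ] [-0.37 56.85 15.15]
365 231 241 [431, 441, 440, 438, 420, 421, 555, 653, 687, 703, 710, 718, 726, 731, 721, 712, 695, 661, 592, 500, 409, 449, 449, 446, 451, 425]
236.0 [562.61 211.79 190.  ] [-0.37 66.17 15.14]
378 231 241 [429, 420, 422, 428, 413, 421, 556, 651, 686, 700, 708, 716, 724, 729, 722, 712, 697, 665, 594, 499, 410, 433, 445, 436, 351, 283]
236.0 [570.62 210.83 190.  ] [-0.36 74.24 15.13]
450 231 242 [228, 227, 224, 228, 210, 351, 558, 647, 686, 709, 719, 733, 742, 745, 743, 740, 737, 716, 683, 585, 403, 410, 420, 419, 420, 405]
236.5 [615.03 205.15 190.  ] [ -0.67 119.01  15.1 ]
tip/flange [521.86 215.99 190.  ] [-1.09 25.21 15.18]
tip/flange [575.57 209.54 190.  ] [-1.05 79.31 15.13]
[418, 414, 412, 415, 423, 435, 433, 407, 423, 680, 754, 747, 744, 744, 748, 745, 742, 740, 739, 713] [552, 555, 557, 556, 554, 563, 554, 555, 562, 561, 561, 560, 560, 527, 404, 305, 291, 258, 386, 498, 501, 490, 473, 474, 477, 485, 478, 479, 477, 481, 479, 488, 509, 543, 555, 557, 555, 553, 543, 499, 426, 388, 392, 461, 654]
[571, 574, 555, 548, 542, 543, 554, 562, 555, 553, 548, 575, 674, 745, 738, 736, 735, 735, 735, 737]
[ 62.5   -0.33 -17.58]
```

```bash
python3 -m handwheel '[[0.0024,0.012,0,0,0,-0.0002,1],[0.0024,0.03,0,0,0,-0.0002,1],[0.0024,0.045,0,0,0,-0.0002,1],[0.0024,0.055,0,0,0,-0.0002,1],[0.0024,0.065,0,0,0,-0.0002,1],[0.0024,0.075,0,0,0,-0.0002,1],[0.0024,0.085,0,0,0,-0.0002,1],[0.0024,0.09,0,0,0,-0.0002,1],[0.0024,0.09,0,0,0,-0.0002,1]]' 100; python3 -c "
from h import *
st(); snap('wrist','w7'); rows([497.4,221.1,205.4],83.15)"
```

```text
time: 7.5
position: [533.1, 216.7, 205.3]
eef_rot: [[0.12, 0.993, -0.0], [0.993, -0.12, 0.001], [0.001, -0.0, -1.0]]
contact_force: [-0.5, -0.2, -2.4]
opening: 5.5
t 7.5 p [533.1, 216.7, 205.3] yaw 83.1 z [-0.0003, 0.0011, -1.0] F [-0.48, -0.19, -2.37] T [-0.01, 0.02, 0.07] op 5.5
row [0.0003, -0.0894, -0.0001] [-0.0002, -0.0003, -0.0003]
```

View pics/w7.png

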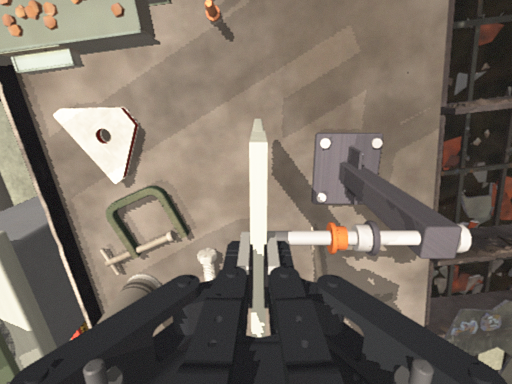

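The pin now runs up to the bracket with no side force, so the tip is inside the hole. The flange is at column ~330, still ahead.

```bash
python3 -m handwheel '[[0,0.01,0,0,0,0,1],[0,0.022,0,0,0,0,1],[0,0.034,0,0,0,0,1],[0,0.046,0,0,0,0,1],[0,0.058,0,0,0,0,1],[0,0.068,0,0,0,0,1],[0,0.075,0,0,0,0,1],[0,0.075,0,0,0,0,1]]' 100; python3 -c "
from h import *
st(); snap('wrist','w8')"
```

```text
time: 8.35
position: [563.0, 213.0, 205.2]
eef_rot: [[0.12, 0.993, -0.001], [0.993, -0.12, 0.001], [0.001, -0.001, -1.0]]
contact_force: [-0.7, 0.0, -1.9]
opening: 5.7
t 8.35 p [563.0, 213.0, 205.2] yaw 83.09 z [-0.0005, 0.001, -1.0] F [-0.74, 0.05, -1.91] T [-0.02, 0.04, 0.05] op 5.7
```

View pics/w8.png

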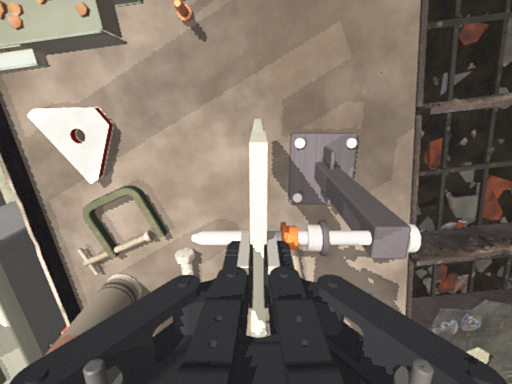

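The pin tip now sticks out on the near side at (195,238). The flange at about (285,236) is a few mm ahead of the plate. Slow from here.

```bash
python3 -m handwheel '[[0,0.003,0,0,0,0,1],[0,0.006,0,0,0,0,1],[0,0.009,0,0,0,0,1],[0,0.012,0,0,0,0,1],[0,0.015,0,0,0,0,1],[0,0.0175,0,0,0,0,1],[0,0.0175,0,0,0,0,1]]'; python3 -c "
from h import *
st()"
python3 -m handwheel '[[0,0.0025,0,0,0,0,1],[0,0.005,0,0,0,0,1],[0,0.005,0,0,0,0,1]]'; python3 -c "
from h import *
st()"
```

```text
time: 9.1
position: [569.8, 212.2, 205.2]
eef_rot: [[0.12, 0.993, -0.001], [0.993, -0.12, 0.001], [0.001, -0.001, -1.0]]
contact_force: [0.4, -0.1, -2.1]
opening: 5.4
t 9.1 p [569.8, 212.2, 205.2] yaw 83.09 z [-0.0008, 0.001, -1.0] F [0.43, -0.12, -2.13] T [-0.03, -0.01, -0.01] op 5.4
time: 9.4
position: [572.0, 211.9, 205.2]
eef_rot: [[0.12, 0.993, -0.001], [0.993, -0.12, 0.001], [0.001, -0.001, -1.0]]
contact_force: [-0.6, -1.1, -3.2]
opening: 5.2
t 9.4 p [572.0, 211.9, 205.2] yaw 83.09 z [-0.0007, 0.001, -1.0] F [-0.63, -1.08, -3.18] T [0.01, 0.03, -0.03] op 5.2
```

```bash
for i in 1 2; do python3 -m handwheel '[[0,0.0025,0,0,0,0,1],[0,0.005,0,0,0,0,1]]' >/dev/null; python3 -c "
from h import *
st()"; done
```

```text
t 9.6 p [573.3, 211.7, 205.1] yaw 83.08 z [-0.0025, 0.0011, -1.0] F [-3.93, 0.08, -1.52] T [0.11, 0.63, -0.01] op 5.3
t 9.8 p [574.3, 211.6, 205.1] yaw 83.08 z [-0.0049, 0.0012, -1.0] F [-3.59, 0.85, -0.1] T [0.16, 0.73, -0.0] op 5.4
```

The sleeve took contact at x≈573 with about 4 N. Continuing in 1 mm steps until the force climbs.

```bash
for i in 1 2; do python3 -m handwheel '[[0,0.0025,0,0,0,0,1],[0,0.005,0,0,0,0,1]]' >/dev/null; python3 -c "
from h import *
st()"; done
```

```text
t 10.0 p [575.9, 211.4, 205.1] yaw 83.08 z [-0.006, 0.0013, -1.0] F [-4.21, 1.17, -0.37] T [0.04, 0.77, -0.04] op 5.2
t 10.2 p [577.8, 211.2, 205.2] yaw 83.09 z [-0.0062, 0.0013, -1.0] F [-4.88, 0.48, -0.92] T [0.11, 0.78, -0.02] op 5.7
```

```bash
for i in 1 2; do python3 -m handwheel '[[0,0.002,0,0,0,0,1],[0,0.003,0,0,0,0,1]]' >/dev/null; python3 -c "
from h import *
st()"; done
```

```text
t 10.4 p [579.1, 211.1, 205.1] yaw 83.08 z [-0.0062, 0.0013, -1.0] F [-4.38, 0.27, -0.53] T [0.14, 0.68, -0.03] op 5.5
t 10.6 p [579.4, 211.0, 205.1] yaw 83.08 z [-0.0086, 0.0014, -1.0] F [-6.15, -0.19, 0.96] T [0.15, 1.23, -0.0] op 5.5
```

```bash
python3 -m handwheel '[[0,0.0025,0,-0.002,0,0,1],[0,0.0025,0,-0.002,0,0,1],[0,0.0025,0,-0.002,0,0,1]]' >/dev/null; python3 -c "
from h import *
st(); rows([580,211,205],83.1)"
```

```text
t 10.9 p [579.4, 211.0, 205.1] yaw 83.07 z [-0.0046, 0.0009, -1.0] F [-6.06, 0.21, 0.25] T [0.16, 1.21, -0.06] op 5.1
row [0.0002, 0.0016, 0.0002] [-0.0015, -0.0001, -0.0001]
```

No movement at 6 N, so the stop nut has been reached. Now I'll build up towards 12 N.

```bash
python3 -m handwheel '[[0,0.0035,0,-0.0005,0,0,1],[0,0.004,0,-0.0005,0,0,1],[0,0.004,0,-0.0005,0,0,1]]' >/dev/null; python3 -c "
from h import *
st(); rows([580,211,205],83.1)"
```

```text
t 11.2 p [579.4, 211.0, 205.1] yaw 83.07 z [-0.0067, 0.0009, -1.0] F [-7.55, 2.3, 1.22] T [0.2, 1.42, 0.02] op 5.3
row [0.0001, 0.0015, 0.0002] [-0.0022, -0.0, -0.0002]
```

```bash
python3 -m handwheel '[[0,0.005,0,-0.001,0,0,1],[0,0.007,0,-0.001,0,0,1],[0,0.007,0,-0.001,0,0,1]]' >/dev/null; python3 -c "
from h import *
st()"
```

```text
t 11.5 p [579.5, 211.0, 205.0] yaw 83.06 z [-0.0099, 0.0008, -1.0] F [-10.85, 1.92, 2.83] T [0.25, 1.96, -0.02] op 5.2
```

```bash
python3 -m handwheel '[[0,0.0075,0,-0.002,0,0,1],[0,0.0075,0,-0.002,0,0,1],[0,0.0075,0,-0.002,0,0,1],[0,0.0075,0,-0.002,0,0,1]]' >/dev/null; python3 -c "
from h import *
st()"
```

```text
t 11.9 p [579.5, 211.0, 205.0] yaw 83.06 z [-0.0105, 0.0004, -0.9999] F [-12.0, 1.65, 4.17] T [0.29, 1.93, -0.02] op 5.2
```

```bash
python3 -m handwheel '[[0,0.0075,0,-0.002,0,0,1],[0,0.0075,0,-0.002,0,0,1],[0,0.0075,0,-0.002,0,0,1],[0,0.0075,0,-0.002,0,0,1],[0,0.0075,0,-0.002,0,0,1],[0,0.0075,0,-0.002,0,0,1]]' >/dev/null; python3 -c "
from h import *
st();snap('wrist','w9')"; python3 -m handwheel '[[0,0.0075,0,-0.002,0,0,1],[0,0.0075,0,-0.002,0,0,1],[0,0.0075,0,-0.002,0,0,1],[0,0.0075,0,-0.002,0,0,1],[0,0.0075,0,-0.002,0,0,1],[0,0.0075,0,-0.002,0,0,1]]' >/dev/null; python3 -c "
from h import *
st()"
```

```text
t 12.5 p [579.5, 211.0, 205.0] yaw 83.06 z [-0.011, 0.0, -0.9999] F [-10.9, 1.77, 3.53] T [0.31, 2.02, -0.04] op 5.3
t 13.15 p [579.5, 211.0, 205.1] yaw 83.05 z [-0.0115, -0.0004, -0.9999] F [-10.71, 1.65, 3.04] T [0.27, 2.09, -0.01] op 5.3
```

View pics/w9.png

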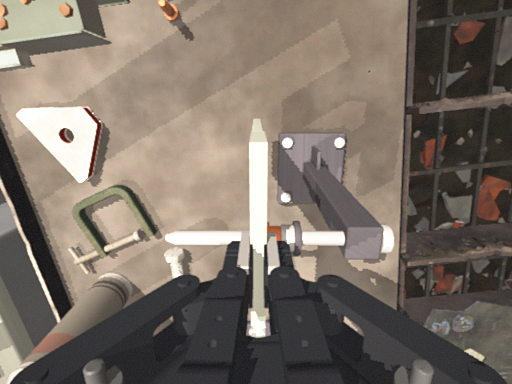

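In the wrist view the plate is against the flange and the copper sleeve (270–282,235) is right against the nut (290,236) with no gap. The force averaged about 11 N, so I'll do one clean continuous hold nearer 12 N.

```bash
python3 -m handwheel '[[0,0.008,0,-0.002,0,0,1],[0,0.0082,0,-0.002,0,0,1],[0,0.0082,0,-0.002,0,0,1],[0,0.0082,0,-0.002,0,0,1],[0,0.0082,0,-0.002,0,0,1],[0,0.0082,0,-0.002,0,0,1],[0,0.0082,0,-0.002,0,0,1],[0,0.0082,0,-0.002,0,0,1],[0,0.0082,0,-0.002,0,0,1],[0,0.0082,0,-0.002,0,0,1],[0,0.0082,0,-0.002,0,0,1],[0,0.0082,0,-0.002,0,0,1],[0,0.0082,0,-0.002,0,0,1],[0,0.0082,0,-0.002,0,0,1]]' >/dev/null; python3 -c "
from h import *
st(); rows([579.5,211,205.1],83.1)"
```

```text
t 14.55 p [579.6, 211.0, 205.1] yaw 83.05 z [-0.0126, -0.0007, -0.9999] F [-11.73, 0.85, 3.19] T [0.31, 2.18, -0.05] op 5.1
row [-0.0001, -0.0002, -0.0001] [-0.004, 0.0007, -0.0003]
```

```bash
python3 -m handwheel '[[0,0.003,0,-0.002,0,0,1],[0,0,0,-0.004,0,0,1],[0,-0.0005,0,-0.004,0,0,1],[0,-0.0005,0,-0.004,0,0,1]]' >/dev/null; python3 -c "
from h import *
st(); rows([579.5,211,205.1],83.1)"
python3 -m handwheel '[[0,0,0.0012,0,0,0,1],[0,0,0.0025,0,0,0,1],[0,0,0.0025,0,0,0,1]]' >/dev/null; python3 -c "
from h import *
st(); rows([579.5,211,205.1],83.1)"
```

```text
t 14.95 p [579.3, 211.1, 205.0] yaw 83.05 z [-0.0006, -0.0022, -1.0] F [-4.57, 1.26, -0.7] T [0.11, 0.79, 0.01] op 5.3
row [-0.0001, 0.0005, -0.0002] [-0.0001, 0.0007, -0.0003]
t 15.25 p [579.3, 211.0, 203.9] yaw 83.04 z [-0.0008, -0.0022, -1.0] F [-4.84, 0.37, 1.08] T [0.14, 0.79, -0.01] op 5.2
row [-0.0, 0.0005, -0.0029] [-0.0002, 0.0007, -0.0003]
```

```bash
python3 -m handwheel '[[0,-0.0008,0,0,0,0,1],[0,-0.0012,0,0,0,0,1],[0,-0.0012,0,0,0,0,1]]' >/dev/null; python3 -c "
from h import *
st()"
python3 -m handwheel '[[0,0,0,0,0,0,0.8],[0,0,0,0,0,0,0.7],[0,0,0,0,0,0,0.6],[0,0,0,0,0,0,0.5],[0,0,0,0,0,0,0.4],[0,0,0,0,0,0,0.3],[0,0,0,0,0,0,0.3]]' 20 >/dev/null; python3 -c "
from h import *
st();snap('wrist','w10')"
```

```text
t 15.55 p [579.2, 211.1, 204.0] yaw 83.04 z [0.0003, -0.0022, -1.0] F [-2.03, 0.77, -0.24] T [0.09, 0.52, -0.04] op 5.3
t 16.25 p [579.3, 211.0, 204.0] yaw 83.04 z [0.0005, -0.0022, -1.0] F [-0.88, 0.06, 0.5] T [0.01, -0.0, 0.0] op 29.9
```

View pics/w10.png

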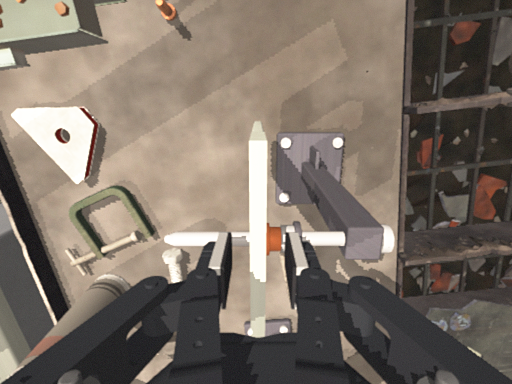

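The fingers are open and clear of the plate on both sides. The bracket hangs at column 258 with the sleeve (273,238) between it and the nut. Straight up now.

```bash
python3 -m handwheel '[[0,0,-0.02,0,0,0,0.3],[0,0,-0.06,0,0,0,0.3],[0,0,-0.12,0,0,0,0.3],[0,0,-0.2,0,0,0,0.3],[0,0,-0.25,0,0,0,0.3],[0,0,-0.25,0,0,0,0.3],[0,0,-0.25,0,0,0,0.3]]' >/dev/null; python3 -c "
from h import *
import cv2
st();snap('wrist','w11');a=snap('scene','s11');b=snap('top','t11')
cv2.imwrite('pics/s11c.png',cv2.resize(a[130:260,120:300],None,fx=4.4,fy=4.4,interpolation=cv2.INTER_CUBIC))
"
```

```text
t 17.0 p [579.1, 211.3, 304.0] yaw 83.05 z [0.0007, -0.0021, -1.0] F [-0.37, -1.25, -0.72] T [-0.03, -0.03, 0.03] op 29.9
```

View pics/w11.png

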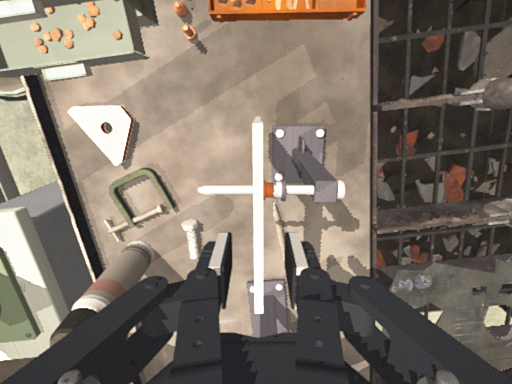

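View pics/s11c.png

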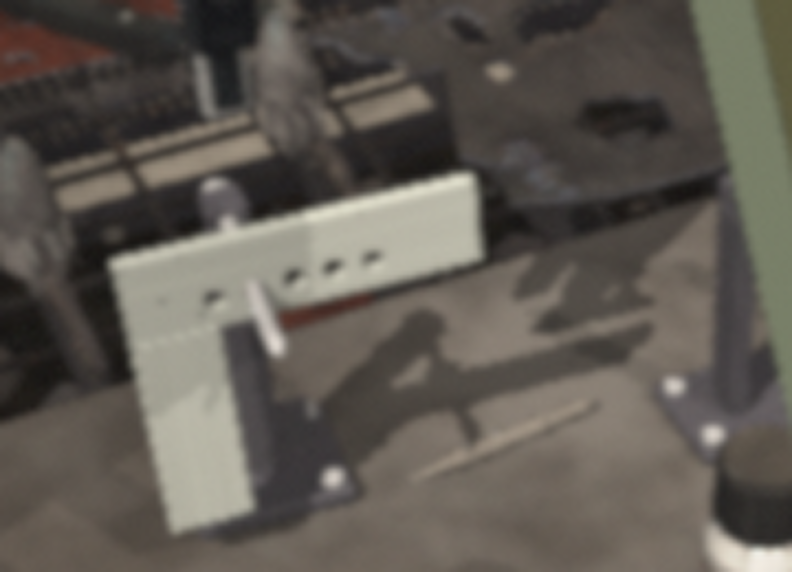

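The pin goes through the second hole from the short leg (y = 26), and the bracket hangs free with the loose parts in place. Now checking levelness and sleeve contact numerically.

```bash
python3 - <<'E'
from h import *
import cv2
np.set_printoptions(precision=1,suppress=True)
cs=cam("scene")
xb=np.array([.9929,-.1195,0]); yb=np.array([.1195,.9929,0])
hole=np.array([579.5,209.7,0])
u=np.array
for name,(px,py) in {"L":(120+112/4.4,130+263/4.4),"R":(120+474/4.4,130+175/4.4),"Lbot":(120+172/4.4,130+533/4.4)}.items():
    o,d=ray(cs,px,py)  # intersect plate front plane
    k=((hole-4*xb-o)@xb)/(d@xb); X=o+d*k; print(name,X, "y_b",(X-hole)@yb+26)
b=cv2.imread("pics/w11.png"); cv2.imwrite("pics/w11c.png",cv2.resize(b[165:215,190:360],None,fx=4.6,fy=4.6,interpolation=cv2.INTER_CUBIC))
E
```

```text
L [582.8 270.3 219.8] y_b 86.55688329618087
R [561.3  91.8 224.8] y_b -93.28650326759556
Lbot [582.3 266.6  36.5] y_b 82.8456142761295
```

View pics/w11c.png

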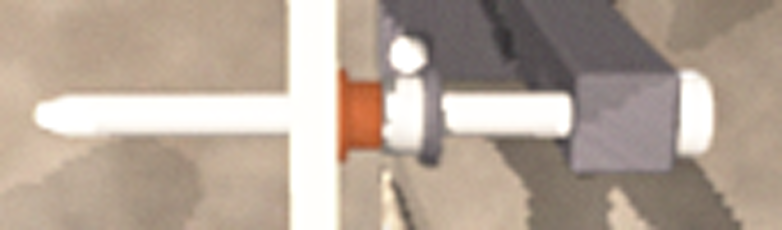

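The copper sleeve sits tight against the nut and the plate against its flange. Tilt is about 1.6°, which fits the centre of mass lying roughly 1 mm off that hole. Handing in.

```bash
python3 -c "
from h import *
st(); print(bot.job_done())"
```

```text
t 17.15 p [578.6, 211.1, 302.3] yaw 83.05 z [-0.0025, -0.0032, -1.0] F [0.3, -0.82, -1.25] T [0.01, 0.03, 0.0] op 30.1
the job is handed in; nothing more can be done
None
```

The bracket is hanging on the pin by its y = 26 mm hole, the second from the short leg and the one nearest its centre of mass. The job was handed in at about 17 s.

- **Push and seating:** The sleeve took contact at x ≈ 573 mm with about 4 N. It stopped dead at x ≈ 579.4 mm, roughly 6 mm on. I then held a steady push of about 11–12 N for more than 2.5 s. No force reading I took was over about 13 N.
- **Release:** I eased the push off, lowered the bracket onto the pin, opened the fingers clear of the plate and raised the hand 100 mm.

**Last checks:**
- The pictures show the sleeve tight against the stop nut, with no gap, and the plate against its flange.
- The bracket hangs free with its long leg on top. I measured it about 1.6° off level, short leg low, which is within what the small centre-of-mass offset predicts.
- None of the loose parts looked moved in the pictures.

During the push the hand leaned about 0.7°; I straightened it before letting go. No check failed.

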